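# Pack the hole-saw kit into its case

## Task

Pack the hole-saw kit back into the open case: put each of the three hole saws, teeth down, into the round recess of its own size (smallest in the smallest, largest in the largest) and lay the arbor flat along the oblong recess, either way round. Set each piece down on the floor of its recess, do not drop it, and leave the pipe coupling and the centre punch where they are on the bench.

Things in the scene. Friction and masses are not known exactly. Their poses are not given: they have to be found in the camera images.
- saw_small_center (a point): hole saw of 28 mm diameter: dark steel cup 46 mm tall standing teeth down, its flat bright back plate with the dark threaded hole on top; the smallest of three. The point is its centre, 23 mm above its underside; z is its axis (up). About 60 g
- saw_medium_center (a point): hole saw of 45 mm diameter: dark steel cup 46 mm tall standing teeth down, its flat bright back plate with the dark threaded hole on top; the middle one of three. The point is its centre, 23 mm above its underside; z is its axis (up). About 120 g
- saw_large_center (a point): hole saw of 62 mm diameter: dark steel cup 46 mm tall standing teeth down, its flat bright back plate with the dark threaded hole on top; the largest of three. The point is its centre, 23 mm above its underside; z is its axis (up). About 200 g
- arbor_center (a point): arbor of the hole saws, lying, 82 mm long: square steel body 18 x 18 mm (gripped by its sides), a 10 mm shank at one end (-x), a short thread and 6 mm pilot drill at the other (+x). The point is half-way along, 9 mm above its underside, inside the square body, which reaches from x = -17 to +13 mm; x runs along it, y across, z up. About 110 g
- insert_small_floor (a point): grey plastic insert, 108 x 108 mm, with the smallest round recess, 44 mm across and 14 mm deep, in its middle. The point is the centre of the recess floor, 24 mm above the bench; z up, x and y along the sides. The four inserts stand two by two, 110 mm apart, in the black base of the open case, in an order that changes
- insert_medium_floor (a point): grey plastic insert, 108 x 108 mm, with the middle-sized round recess, 61 mm across and 14 mm deep, in its middle. The point is the centre of the recess floor, 24 mm above the bench; z up, x and y along the sides. The tops of all inserts and of the case's walls are level, 38 mm above the bench
- insert_large_floor (a point): grey plastic insert, 108 x 108 mm, with the largest round recess, 78 mm across and 14 mm deep, in its middle. The point is the centre of the recess floor, 24 mm above the bench; z up, x and y along the sides. The case is 230 mm square; its equally high lid lies folded back on the +y side, a low handle sticks out 21 mm on the -y side
- insert_arbor_floor (a point): grey plastic insert, 108 x 108 mm, with the oblong recess, 98 mm (along x) by 36 mm (along y) and 7 mm deep, in its middle, for the arbor. The point is the centre of the recess floor (31 mm above the bench); z up
- coupling_center (a point): galvanised pipe coupling, not part of the kit: plain steel tube 50 mm across, 46 mm tall, wall 4.5 mm, standing, open right through, without teeth or back plate. The point is its centre, 23 mm above the bench. It stays where it is
- punch_center (a point): steel centre punch, not part of the kit: slim bar 120 mm long, 11 mm thick, one end pointed, lying. The point is half-way along, 5.5 mm above the bench; x runs along it to the pointed end. It stays where it is. Farther from the robot than all these lie a cordless drill on its side (70 mm high), a drilled wooden block and an aluminium bowl
Not all that is in view belongs to the job. What is shaped like the part that bears arbor_center but red or yellow is not meant.

How it is judged (in metres and radians):
At the end, for the whole second after the job is handed in: Each saw upright on the floor of its own recess (10 mm off centre, 4 mm in height, 0.1 rad); arbor flat in the oblong recess (11 mm along, 12 mm across, 4 mm in height, level to 0.08 rad, 0.3 rad of yaw, either way round); all at rest; coupling and punch within 30 mm of their starts (horizontal distance between saw_small_center and insert_small_floor below 0.01 m and z of saw_small_center in the frame of insert_small_floor between 0.019 and 0.027 m and angle between each of saw_small_center, saw_medium_center, saw_large_center's own z axis and vertical below 0.1 rad and linear speed of each of saw_small, saw_medium, saw_large, arbor below 0.02 m/s and angular speed of each of saw_small, saw_medium, saw_large, arbor below 0.2 rad/s and horizontal distance between saw_medium_center and insert_medium_floor below 0.01 m and z of saw_medium_center in the frame of insert_medium_floor between 0.019 and 0.027 m and horizontal distance between saw_large_center and insert_large_floor below 0.01 m and z of saw_large_center in the frame of insert_large_floor between 0.019 and 0.027 m and x of arbor_center in the frame of insert_arbor_floor between -0.011 and 0.011 m and y of arbor_center in the frame of insert_arbor_floor between -0.012 and 0.012 m and z of arbor_center in the frame of insert_arbor_floor between 0.005 and 0.013 m and angle between the x axis of arbor_center and the x axis of insert_arbor_floor, either way round below 0.3 rad and angle between arbor_center's own x axis and vertical between 1.49 and 1.65 rad and distance of each of coupling_center, punch_center from where it was at the start of the episode below 0.03 m); the robot touches nothing.
It fails at once if a piece of the kit is dropped into the case (over 0.6 m/s as it reaches its recess) ((horizontal distance between saw_small_center and insert_small_floor below 0.03 m and z of saw_small_center in the frame of insert_small_floor below 0.043 m and linear speed of saw_small above 0.6 m/s) or (horizontal distance between saw_medium_center and insert_medium_floor below 0.03 m and z of saw_medium_center in the frame of insert_medium_floor below 0.043 m and linear speed of saw_medium above 0.6 m/s) or (horizontal distance between saw_large_center and insert_large_floor below 0.03 m and z of saw_large_center in the frame of insert_large_floor below 0.043 m and linear speed of saw_large above 0.6 m/s) or (horizontal distance between arbor_center and insert_arbor_floor below 0.03 m and z of arbor_center in the frame of insert_arbor_floor below 0.029 m and linear speed of arbor above 0.6 m/s)).
It fails at once if the coupling or the punch is shifted by more than 30 mm (distance of any of coupling_center, punch_center from where it was at the start of the episode above 0.03 m).
It also fails if it takes over 109 s, if anything falls off the work surface, if the arm or the gripper's body presses on something with over 40 N, if the wrist force passes 120 N, or if a joint passes its speed limit or range.

## Robot

A 7-joint arm with a two-finger parallel gripper is mounted at the origin on the work surface. World frame = base frame: x ahead of the robot, y to its left, z up, the work surface at z = 0. Lengths are in mm, angles in rad, forces in N, time in s.
With the tool pointing down it reaches from about 400 to 875 mm from the base axis. Payload 6.5 kg.
Tool frame: the origin (TCP) lies at the very end of the fingers, on their centre line; the grasp point (between the pads) lies 19 mm behind it; z points along the fingers, y is the line along which they close (so a half turn about z gives the same grasp; the last joint's range is limited). The gripper opens to 85 mm and grips with 20 to 120 N. Pads are 22 mm wide; open, the fingers measure 114 mm over their backs; the gripper's body (76 mm by 85 mm) begins 54 mm behind the grasp point. The pads swing forward as they close: fully open they stand 13 mm farther back than shut.
Start: joints at [1.071, 0.536, -0.004, 1.538, 0.003, 1.067, -0.071], TCP at [273.204, -589.788, 231.29] pointing down, gripper open.
Joint ranges: [-2.7, 2.7], [-0.37, 2.16], [-1.27, 1.26], [0.24, 2.4], [-1.31, 4.45], [0.19, 1.91], [-2.76, 2.76]. Speed limits (rad/s): [2.39, 2.39, 3.14, 3.14, 3.14, 3.14, 3.14].

## Interface

Orientations are given as a rotation vector (axis times angle).
In Python, from plant import arm, capture, look_for, masks_of gives the robot as it stands.
- The arm moves only by the tool step_arm, never from a script. Its argument "rows" is a list of rows, each a list of 7 numbers: the turn, a rotation vector about the tool's x, y, z in rad, then the shift along the tool's x, y, z in m, then the opening, from 0 (shut) to 1 (fully open). A call has exactly 8 rows; each row is the pose to reach, as a shift and turn from the pose commanded when the call began, along the tool's axes at that moment; what a row does not reach only later rows make up. A row lasts 1/10 s, in which the tool goes at most 50 mm and 8.59 degrees, less where a joint would pass 70% of its speed; a pose out of reach is approached as far as the arm can. A call with a gripper value outside its range is refused whole. The fingers move at their own pace and stop on an object; the grip force is fixed at half the most. Time passes only in rows, so rows that repeat a pose let the fingers close, or fill a call up. It gives the time, the measured TCP pose, the force, the opening and the grip force at its end, in the units of the state.
- arm.read_state(): the state, without advancing time (a new reading comes with each control period).
- capture(name): name is "scene" or "top" or "wrist"; returns a dict with "color" (420x560x3 uint8, red, green, blue), "camera_matrix" (3x3 intrinsics, pixels), "world_to_cam" (4x4, takes a point from world to camera coordinates). Camera axes: x right, y down, z forward; pixel columns grow to the right and rows downward; lengths in mm; the calibration is good to about 2 mm. A picture is of the moment at which its call begins. There is no depth.
- arm.close_job(): hands the job in; it is judged then, once.
Trained networks look in a picture, given as the dict that the camera call returned (one of the last four; its "shot" number tells which), for a name from the list of things; names that differ only in an ending like _2 or _b are one class to them, and where a whole thing is asked for, a point or a joint stands for the part that bears it (a point fixed in the world has none). Each returns a list of dicts, best first, with "confidence" (0 to 1); they miss things now and then, are a little off and sometimes report something else, mostly with a low value. They report only what shows in the picture. A call takes as long as a camera call. They do not tell look-alikes from the thing itself.
- look_for(picture, target): "position" ([column, row] in pixels, amid what is visible of it).
- masks_of(picture, target): "region" (420x560 bool, what is visible of it) and "position" ([column, row] in pixels, amid what is visible of it).
The state is a dict: "clock": time; "joints": joint angles; "dq": joint speeds; "effort": joint torques, N m; "tcp_pos": TCP position; "tcp_rot": TCP orientation; "contact_force": force on the tool from outside, world axes, zero at the start; "torque": the same for the moment, N m; "grip_width": finger opening in mm; "grip_force": force on a finger pad.
Only numpy, scipy, OpenCV 4.12 (cv2) and the standard library are available. Lean on these libraries where they do the work, as an engineer would, in place of code of your own. Each camera call takes 0.05 s, during which the arm holds its last target. There are 200 camera calls.

## Working session

There is one attempt and no reset: what is moved stays moved. The work goes in short steps, Python scripts to look and compute and a tool call to move; the robot and the scene stay as the last step left them, time stands still between calls to the robot, and variables do not carry over. Pictures are saved under pics/ and viewed, at most 14 in all, crops included, and the job is handed in when it is done.

Besides the shell and the picture viewer there is one more tool, called after "Call:" by a JSON object that holds its "api" and its "payload". step_arm: Moves the arm, as the interface text tells. Its arguments: {"type":"object","properties":{"rows":{"type":"array"}},"required":["rows"]}

```bash
mkdir -p pics; ls
cat > h.py <<'E'
import numpy as np, cv2
from plant import arm, capture, look_for, masks_of
def save(p,n): cv2.imwrite('pics/'+n+'.png',p['color'][:,:,::-1])
def ray(p,uv):
    K=np.array(p['camera_matrix']);T=np.array(p['world_to_cam']);R=T[:3,:3];t=T[:3,3]
    d=R.T@np.linalg.inv(K)@np.array([uv[0],uv[1],1.]);return -R.T@t,d
def at(p,uv,z):
    c,d=ray(p,uv);return c+d*(z-c[2])/d[2]
def proj(p,X):
    K=np.array(p['camera_matrix']);T=np.array(p['world_to_cam']);q=K@(T[:3,:3]@np.array(X,float)+T[:3,3]);return q[:2]/q[2]
E
python3 - <<'E'
from h import *
a=capture('scene');b=capture('top');save(a,'s0');save(b,'t0')
for n,z in [('saw_small_center',46),('saw_medium_center',46),('saw_large_center',46),('arbor_center',18),('coupling_center',46),('punch_center',6),('insert_small_floor',24),('insert_medium_floor',24),('insert_large_floor',24),('insert_arbor_floor',31)]:
  for p,nm in ((a,'s'),(b,'t')):
    print(n,nm,[(np.round(r['position']).tolist(),round(r['confidence'],2),at(p,r['position'],z).round().tolist()[:2]) for r in look_for(p,n)[:4]])
s=arm.read_state();print(s['tcp_pos'],s['tcp_rot'],s['clock'])
print(np.array(b['world_to_cam']))
E
```

```text
pics
saw_small_center s [([239.0, 264.0], 0.75, [458.0, -196.0])]
saw_small_center t [([328.0, 208.0], 0.43, [439.0, -190.0])]
saw_medium_center s [([154.0, 273.0], 0.92, [343.0, -325.0])]
saw_medium_center t [([378.0, 248.0], 0.56, [330.0, -322.0])]
saw_large_center s [([279.0, 320.0], 0.97, [605.0, -245.0])]
saw_large_center t [([346.0, 153.0], 0.76, [588.0, -242.0])]
arbor_center s [([245.0, 222.0], 0.78, [368.0, -78.0]), ([201.0, 246.0], 0.69, [345.0, -197.0]), ([121.0, 320.0], 0.68, [362.0, -430.0]), ([289.0, 245.0], 0.6, [490.0, -67.0])]
arbor_center t [([280.0, 192.0], 0.71, [486.0, -64.0]), ([415.0, 242.0], 0.65, [345.0, -427.0]), ([156.0, 280.0], 0.56, [252.0, 272.0]), ([331.0, 245.0], 0.52, [341.0, -201.0])]
coupling_center s [([344.0, 271.0], 0.61, [632.0, -69.0])]
coupling_center t [([277.0, 136.0], 0.69, [635.0, -58.0])]
punch_center s [([194.0, 339.0], 0.65, [494.0, -363.0])]
punch_center t [([386.0, 188.0], 0.59, [494.0, -357.0]), ([283.0, 190.0], 0.55, [493.0, -71.0]), ([376.0, 250.0], 0.48, [327.0, -322.0])]
insert_small_floor s [([372.0, 214.0], 0.87, [579.0, 133.0]
[... 265 characters left out ...]
0.47, [600.0, -236.0])]
insert_medium_floor t [([174.0, 165.0], 0.78, [566.0, 226.0])]
insert_large_floor s [([330.0, 199.0], 0.63, [478.0, 108.0])]
insert_large_floor t [([215.0, 198.0], 0.93, [472.0, 113.0])]
insert_arbor_floor s [([350.0, 170.0], 0.6, [456.0, 221.0])]
insert_arbor_floor t [([177.0, 203.0], 0.76, [460.0, 216.0])]
[ 273.23022823 -589.77070664  231.29613214] [ 3.06791899e+00  6.76242330e-01 -4.36980334e-05] 1.1
[[-1.25563547e-02 -9.99897439e-01 -6.88842290e-03 -6.11420980e+01]
 [-9.95299751e-01  1.31595885e-02 -9.59438966e-02  4.40854575e+02]
 [ 9.60247053e-02  5.65134000e-03 -9.95362908e-01  1.32647805e+03]
 [ 0.00000000e+00  0.00000000e+00  0.00000000e+00  1.00000000e+00]]
```

View images.

View pics/s0.png

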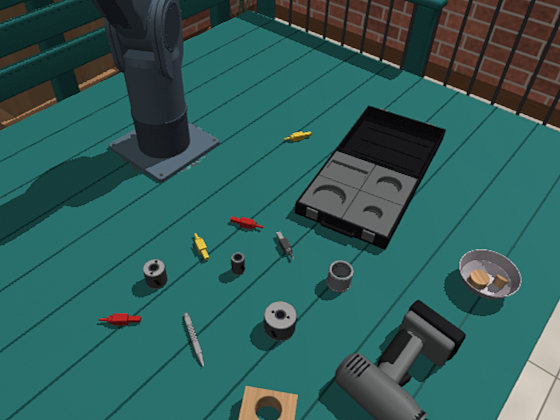

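```bash
python3 -c "
import cv2
i=cv2.imread('pics/t0.png');cv2.imwrite('pics/t0c.png',cv2.resize(i[100:310,130:450],None,fx=2.5,fy=2.5,interpolation=cv2.INTER_CUBIC))"
```

```text
(no output)
```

View pics/t0c.png

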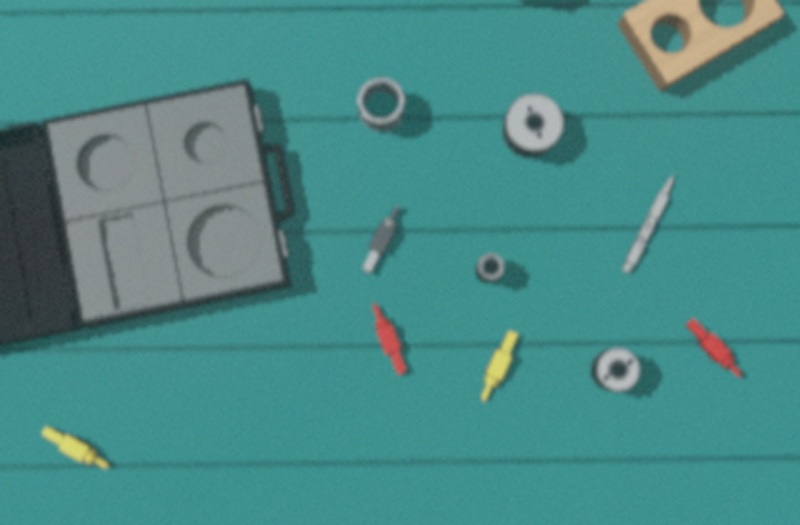

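```bash
cat >> h.py <<'E'
from scipy.spatial.transform import Rotation as Ro
def go(x,y,z,yaw=None,s=None):
    s=s or arm.read_state();R=Ro.from_rotvec(s['tcp_rot'])
    T=R if yaw is None else Ro.from_euler('z',np.radians(yaw))*Ro.from_rotvec([np.pi,0,0])
    d=R.inv().apply(np.array([x,y,z])-s['tcp_pos'])/1000
    print('turn',(R.inv()*T).as_rotvec().round(3).tolist(),'shift',d.round(3).tolist(),'clock',s['clock'])
def tri(ps):
    A=np.zeros((3,3));b=np.zeros(3)
    for p,uv in ps:
        c,d=ray(p,uv);d/=np.linalg.norm(d);M=np.eye(3)-np.outer(d,d);A+=M;b+=M@c
    return np.linalg.solve(A,b)
E
python3 - <<'E'
from h import *
p=capture('wrist');T=np.array(p['world_to_cam']);c,d=ray(p,(280,210));s=arm.read_state()
R=Ro.from_rotvec(s['tcp_rot']);print('cam in tool',R.inv().apply(c-s['tcp_pos']),R.inv().apply(d),p['camera_matrix'])
go(400,-310,230,13)
E
```

```text
cam in tool [  73.00325757   -0.72614246 -141.9691805 ] [-0.27865955 -0.01416394  0.96046765] [[328.89542165   0.         284.83249512]
 [  0.         328.89542165 213.80706725]
 [  0.           0.           1.        ]]
turn [-0.0, 0.0, 0.207] shift [0.233, -0.201, 0.001] clock 1.15
```

```bash
python3 -c "
from h import *
go(450,-250,260,13)"
```

```text
turn [-0.0, 0.0, 0.207] shift [0.303, -0.234, -0.029] clock 1.15
```

Call:
{"api": "step_arm", "payload": {"rows": [[0, 0, 0.207, 0.303, -0.234, -0.029, 1], [0, 0, 0.207, 0.303, -0.234, -0.029, 1], [0, 0, 0.207, 0.303, -0.234, -0.029, 1], [0, 0, 0.207, 0.303, -0.234, -0.029, 1], [0, 0, 0.207, 0.303, -0.234, -0.029, 1], [0, 0, 0.207, 0.303, -0.234, -0.029, 1], [0, 0, 0.207, 0.303, -0.234, -0.029, 1], [0, 0, 0.207, 0.303, -0.234, -0.029, 1]]}}

```text
clock: 1.95
tcp_pos: [451.5, -246.4, 260.9]
tcp_rot: [-3.12, -0.361, -0.002]
contact_force: [0.7, 0.2, -0.1]
grip_width: 85.5
grip_force: 0.0
```

```bash
cat >> h.py <<'E'
def cyl(p,m,r,z0,z1,x0=None):
    "xy of upright cylinder whose projected silhouette has mask's centroid"
    q=np.array(m,np.uint8);n,l,st,ce=cv2.connectedComponentsWithStats(q)
    k=1+np.argmax(st[1:,4]);uv=ce[k];area=st[k,4]
    a=np.linspace(0,2*np.pi,60);X=at(p,uv,(z0+z1)/2)[:2]
    for _ in range(8):
        P=np.array([proj(p,[X[0]+r*np.cos(t),X[1]+r*np.sin(t),z]) for z in(z0,z1) for t in a],np.float32)
        h=cv2.convexHull(P);M=cv2.moments(h);c=np.array([M['m10'],M['m01']])/M['m00']
        X=X+at(p,uv,(z0+z1)/2)[:2]-at(p,c,(z0+z1)/2)[:2]
    return X.round(1).tolist(),round(area/M['m00'],2)
def box(p,m):
    q=np.array(m,np.uint8);n,l,st,ce=cv2.connectedComponentsWithStats(q);k=1+np.argmax(st[1:,4])
    cs,_=cv2.findContours((l==k).astype(np.uint8),cv2.RETR_EXTERNAL,cv2.CHAIN_APPROX_NONE);return cv2.minAreaRect(max(cs,key=cv2.contourArea)[:,0]),ce[k]
E
python3 - <<'E'
from h import *
w=capture('wrist');t=capture('top');save(w,'w1')
for n,r in [('saw_small_center',14),('saw_medium_center',22.5),('saw_large_center',31),('coupling_center',25)]:
  for p,nm in((w,'w'),(t,'t')):
    print(n,nm,[(np.round(m['position']).tolist(),round(m['confidence'],2),cyl(p,m['region'],r,0,46)) for m in masks_of(p,n)[:2]])
for n in('arbor_center','punch_center'):
  for m in masks_of(w,n)[:5]:
    (c,wh,a),ce=box(w,m['region']);z=9 if n[0]=='a' else 5
    B=cv2.boxPoints((c,wh,a));B=np.array([at(w,b,z)[:2] for b in B]);e=[B[1]-B[0],B[2]-B[1]];e=max(e,key=np.linalg.norm)
    print(n,np.round(m['position']),round(m['confidence'],2),'rect',at(w,c,z)[:2].round(1),'cen',at(w,ce,z)[:2].round(1),'len',np.linalg.norm(e).round(1),'yaw',np.degrees(np.arctan2(e[1],e[0])).round(1))
E
```

```text
saw_small_center w [([233.0, 176.0], 0.82, ([442.3, -185.3], np.float64(0.97)))]
saw_small_center t []
saw_medium_center w [([319.0, 282.0], 0.64, ([331.2, -317.1], np.float64(0.92))), ([4.0, 21.0], 0.36, ([549.1, 69.3], np.float64(0.06)))]
saw_medium_center t []
saw_large_center w [([309.0, 36.0], 0.93, ([598.5, -235.5], np.float64(0.97)))]
saw_large_center t [([344.0, 155.0], 0.62, ([600.6, -235.4], np.float64(0.93)))]
coupling_center w [([164.0, 1.0], 0.59, ([597.8, -86.4], np.float64(0.04)))]
coupling_center t [([217.0, 197.0], 0.53, ([476.9, 100.9], np.float64(5.21))), ([279.0, 138.0], 0.5, ([629.1, -69.0], np.float64(0.57)))]
arbor_center [138. 212.] 0.98 rect [369.8 -74.9] cen [367.3 -75.5] len 82.1 yaw -157.3
arbor_center [138. 119.] 0.63 rect [479.9 -69.7] cen [477.6 -68.5] len 83.0 yaw -27.4
arbor_center [229. 250.] 0.55 rect [ 339.5 -195. ] cen [ 341.  -195.7] len 80.9 yaw -26.0
arbor_center [395. 265.] 0.5 rect [ 368.9 -418.7] cen [ 373.1 -415.2] len 47.4 yaw -129.1
punch_center [385. 170.] 0.83 rect [ 493.1 -365. ] cen [ 489.5 -362.9] len 118.4 yaw -28.3
```

View pics/w1.png

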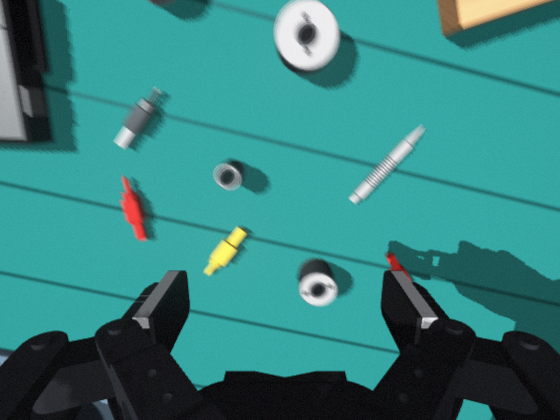

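```bash
python3 -c "
from h import *
go(331,-317,90,13);go(331,-317,18,13)"
```

```text
turn [-0.0, 0.0, -0.001] shift [-0.13, 0.038, 0.17] clock 2.55
turn [-0.0, 0.0, -0.001] shift [-0.13, 0.038, 0.242] clock 2.55
```

Call:
{"api": "step_arm", "payload": {"rows": [[0, 0, 0, -0.13, 0.038, 0.17, 1], [0, 0, 0, -0.13, 0.038, 0.17, 1], [0, 0, 0, -0.13, 0.038, 0.17, 1], [0, 0, 0, -0.13, 0.038, 0.17, 1], [0, 0, 0, -0.13, 0.038, 0.17, 1], [0, 0, 0, -0.13, 0.038, 0.19, 1], [0, 0, 0, -0.13, 0.038, 0.215, 1], [0, 0, 0, -0.13, 0.038, 0.242, 1]]}}

```text
clock: 3.35
tcp_pos: [331.9, -317.2, 17.7]
tcp_rot: [3.12, 0.354, 0.002]
contact_force: [0.3, 0.5, -0.1]
grip_width: 85.6
grip_force: 0.0
```

Call:
{"api": "step_arm", "payload": {"rows": [[0, 0, 0, 0, 0, 0, 1], [0, 0, 0, 0, 0, 0, 0], [0, 0, 0, 0, 0, 0, 0], [0, 0, 0, 0, 0, 0, 0], [0, 0, 0, 0, 0, 0, 0], [0, 0, 0, 0, 0, 0, 0], [0, 0, 0, 0, 0, 0, 0], [0, 0, 0, 0, 0, 0, 0]]}}

```text
clock: 4.15
tcp_pos: [332.5, -317.2, 19.9]
tcp_rot: [3.12, 0.355, 0.003]
contact_force: [-1.4, 0.6, 9.1]
grip_width: 43.3
grip_force: 59.9
```

```bash
python3 -c "
from h import *
s=arm.read_state();print(s['tcp_pos'],s['grip_width'],s['grip_force'],s['contact_force'])
go(331,-317,130,13);go(566,226,160,13);go(500,150,230,13)"
```

```text
[ 332.47598318 -317.17870485   19.87617783] 43.29180688327415 59.8794561624527 [-1.3547816   0.59132345  9.14598108]
turn [0.002, -0.001, -0.0] shift [-0.001, -0.0, -0.11] clock 4.15
turn [0.002, -0.001, -0.0] shift [0.35, -0.477, -0.141] clock 4.15
turn [0.002, -0.001, -0.0] shift [0.269, -0.417, -0.211] clock 4.15
```

Call:
{"api": "step_arm", "payload": {"rows": [[0, 0, 0, 0, 0, -0.02, 0], [0, 0, 0, 0, 0, -0.06, 0], [0, 0, 0, 0, 0, -0.1, 0], [0, 0, 0, 0.04, -0.06, -0.13, 0], [0, 0, 0, 0.08, -0.09, -0.15, 0], [0, 0, 0, 0.1, -0.13, -0.18, 0], [0, 0, 0, 0.13, -0.17, -0.2, 0], [0, 0, 0, 0.16, -0.21, -0.21, 0]]}}

```text
clock: 4.95
tcp_pos: [426.7, -107.4, 219.7]
tcp_rot: [3.12, 0.354, 0.005]
contact_force: [1.5, -0.3, -1.7]
grip_width: 43.3
grip_force: 61.4
```

Call:
{"api": "step_arm", "payload": {"rows": [[0, 0, 0, 0.02, -0.04, 0, 0], [0, 0, 0, 0.04, -0.08, 0, 0], [0, 0, 0, 0.06, -0.12, 0, 0], [0, 0, 0, 0.08, -0.16, 0, 0], [0, 0, 0, 0.1, -0.2, 0, 0], [0, 0, 0, 0.11, -0.21, 0, 0], [0, 0, 0, 0.11, -0.21, 0, 0], [0, 0, 0, 0.11, -0.21, 0, 0]]}}

```text
clock: 5.75
tcp_pos: [485.6, 119.4, 217.4]
tcp_rot: [3.12, 0.354, -0.001]
contact_force: [-0.3, -0.7, -1.6]
grip_width: 43.2
grip_force: 61.5
```

Run:
```python
from h import *
w=capture('wrist');t=capture('top');save(w,'w2')
for n in ('small','medium','large','arbor'):
  for p,nm in((w,'w'),(t,'t')):
   for m in masks_of(p,'insert_%s_floor'%n)[:2]:
    (c,wh,a),ce=box(p,m['region']);B=np.array([at(p,b,38)[:2] for b in cv2.boxPoints((c,wh,a))]);e=B[1]-B[0];f=B[2]-B[1]
    print(n,nm,np.round(m['position']),round(m['confidence'],2),'rect',at(p,c,38)[:2].round(1),'cen',at(p,ce,38)[:2].round(1),'len',np.linalg.norm(e).round(),np.linalg.norm(f).round(),'yaw',(np.degrees(np.arctan2(e[1],e[0]))%90).round(1))
print([ (m['position'],m['confidence']) for m in look_for(w,'saw_medium_center')])
s=arm.read_state();print(s['tcp_pos'],s['grip_width'],s['clock'])
```

```text
small w [305.  83.] 0.92 rect [585.5 122.6] cen [586.5 122.9] len 108.0 108.0 yaw 8.1
small t [218. 154.] 0.76 rect [585.1 111.6] cen [596.5 107. ] len 95.0 112.0 yaw 10.4
small t [389. 193.] 0.41 rect [ 485.2 -355.4] cen [ 482.3 -354.3] len 105.0 12.0 yaw 62.0
medium w [192.  78.] 0.75 rect [565.  231.9] cen [566.1 229.7] len 109.0 110.0 yaw 13.0
large w [306. 189.] 0.78 rect [479.3 103.3] cen [488.9 101.8] len 108.0 106.0 yaw 7.6
large t [225. 198.] 0.89 rect [479.4  83.7] cen [478.7  79.6] len 77.0 109.0 yaw 10.7
arbor w [194. 193.] 0.84 rect [457.4 211.5] cen [458.9 209.3] len 108.0 112.0 yaw 13.0
arbor w [306.  86.] 0.6 rect [585.7 121.9] cen [586.5 122.8] len 108.0 107.0 yaw 8.4
[([286.0, 289.5], 0.79)]
[485.91561878 120.49018157 217.2487632 ] 43.29674951528932 6.3
```

View pics/w2.png

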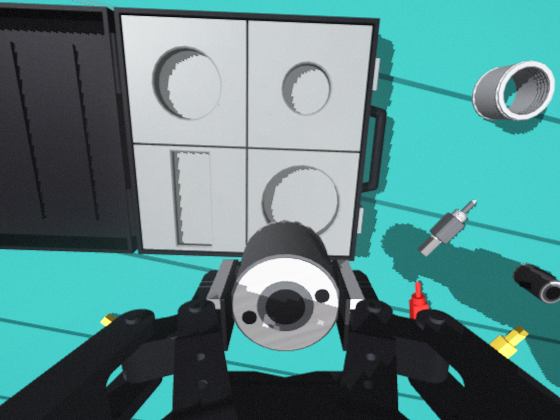

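Run:
```python
from h import *
w=capture('wrist');s=arm.read_state()
m=masks_of(w,'saw_medium_center')[0]['region'];ys,xs=np.nonzero(m);print(xs.min(),xs.max(),ys.min(),ys.max())
R=Ro.from_rotvec(s['tcp_rot']);z=s['tcp_pos'][2]+26
for uv in[(286,302),(233,302),(339,302),(286,255),(286,349)]:print(uv,R.inv().apply(at(w,uv,z)-s['tcp_pos']).round(1))
go(565.5,230.5,110);go(565.5,230.5,50)
```

```text
230 338 219 351
(286, 302) [  0.8   0.  -26. ]
(233, 302) [  0.8 -21.2 -26. ]
(339, 302) [  0.8  21.3 -26. ]
(286, 255) [ 21.3   0.  -26. ]
(286, 349) [-21.7   0.1 -26. ]
turn [0.0, 0.0, 0.0] shift [0.102, -0.089, 0.107] clock 6.4
turn [0.0, 0.0, 0.0] shift [0.102, -0.089, 0.167] clock 6.4
```

Call:
{"api": "step_arm", "payload": {"rows": [[0, 0, 0, 0.034, -0.03, 0.01, 0], [0, 0, 0, 0.068, -0.06, 0.03, 0], [0, 0, 0, 0.102, -0.089, 0.06, 0], [0, 0, 0, 0.102, -0.089, 0.1, 0], [0, 0, 0, 0.102, -0.089, 0.125, 0], [0, 0, 0, 0.102, -0.089, 0.145, 0], [0, 0, 0, 0.102, -0.089, 0.16, 0], [0, 0, 0, 0.102, -0.089, 0.167, 0]]}}

```text
clock: 7.2
tcp_pos: [564.7, 230.0, 48.9]
tcp_rot: [3.121, 0.356, -0.003]
contact_force: [-0.2, 0.0, -1.9]
grip_width: 43.8
grip_force: 61.6
```

Call:
{"api": "step_arm", "payload": {"rows": [[0, 0, 0, 0, 0, 0.001, 0], [0, 0, 0, 0, 0, 0.002, 0], [0, 0, 0, 0, 0, 0.003, 0], [0, 0, 0, 0, 0, 0.004, 0], [0, 0, 0, 0, 0, 0.005, 0], [0, 0, 0, 0, 0, 0.006, 0], [0, 0, 0, 0, 0, 0.006, 0], [0, 0, 0, 0, 0, 0.006, 0]]}}

```text
clock: 8.0
tcp_pos: [565.3, 230.3, 44.3]
tcp_rot: [3.121, 0.356, -0.0]
contact_force: [-0.1, 0.8, -1.8]
grip_width: 43.2
grip_force: 61.6
```

Call:
{"api": "step_arm", "payload": {"rows": [[0, 0, 0, 0, 0, 0.0005, 0], [0, 0, 0, 0, 0, 0.001, 0], [0, 0, 0, 0, 0, 0.0015, 0], [0, 0, 0, 0, 0, 0.002, 0], [0, 0, 0, 0, 0, 0.0025, 0], [0, 0, 0, 0, 0, 0.003, 0], [0, 0, 0, 0, 0, 0.003, 0], [0, 0, 0, 0, 0, 0.003, 0]]}}

```text
clock: 8.8
tcp_pos: [565.4, 230.4, 43.9]
tcp_rot: [3.121, 0.355, 0.0]
contact_force: [-8.6, -3.9, 24.5]
grip_width: 43.2
grip_force: 64.0
```

Call:
{"api": "step_arm", "payload": {"rows": [[0, 0, 0, 0, 0, -0.002, 0], [0, 0, 0, 0, 0, -0.002, 1], [0, 0, 0, 0, 0, -0.002, 1], [0, 0, 0, 0, 0, -0.002, 1], [0, 0, 0, 0, 0, -0.002, 1], [0, 0, 0, 0, 0, -0.002, 1], [0, 0, 0, 0, 0, -0.03, 1], [0, 0, 0, 0, 0, -0.07, 1]]}}

```text
clock: 9.6
tcp_pos: [563.5, 229.5, 109.8]
tcp_rot: [3.12, 0.356, -0.008]
contact_force: [1.3, -0.0, 0.1]
grip_width: 85.3
grip_force: 0.0
```

Run:
```python
from h import *
go(585,60,170,13);go(598.5,-235.5,120,13)
```

```text
turn [0.001, 0.005, 0.0] shift [-0.017, 0.17, -0.06] clock 9.6
turn [0.001, 0.005, 0.0] shift [-0.071, 0.461, -0.009] clock 9.6
```

Call:
{"api": "step_arm", "payload": {"rows": [[0, 0, 0, 0, 0.03, -0.03, 1], [0, 0, 0, -0.01, 0.08, -0.04, 1], [0, 0, 0, -0.02, 0.13, -0.04, 1], [0, 0, 0, -0.03, 0.18, -0.04, 1], [0, 0, 0, -0.035, 0.23, -0.04, 1], [0, 0, 0, -0.04, 0.28, -0.04, 1], [0, 0, 0, -0.05, 0.33, -0.04, 1], [0, 0, 0, -0.06, 0.375, -0.04, 1]]}}

```text
clock: 10.4
tcp_pos: [591.2, -149.2, 151.3]
tcp_rot: [3.121, 0.356, 0.001]
contact_force: [1.1, 0.6, 0.5]
grip_width: 85.4
grip_force: 0.0
```

Run:
```python
from h import *
w=capture('wrist');t=capture('top')
for p in(w,t): print([(round(m['confidence'],2),m['position'],cyl(p,m['region'],31,0,46)) for m in masks_of(p,'saw_large_center')[:1]])
go(599,-235.5,100,13);go(599,-235.5,16,13)
```

```text
[(0.78, [390.9, 217.6], ([599.3, -235.3], np.float64(0.98)))]
[]
turn [0.0, 0.0, -0.004] shift [-0.011, 0.086, 0.051] clock 10.6
turn [0.0, 0.0, -0.004] shift [-0.011, 0.086, 0.135] clock 10.6
```

Call:
{"api": "step_arm", "payload": {"rows": [[0, 0, 0, -0.006, 0.045, 0.02, 1], [0, 0, 0, -0.011, 0.086, 0.04, 1], [0, 0, 0, -0.011, 0.086, 0.05, 1], [0, 0, 0, -0.011, 0.086, 0.07, 1], [0, 0, 0, -0.011, 0.086, 0.09, 1], [0, 0, 0, -0.011, 0.086, 0.11, 1], [0, 0, 0, -0.011, 0.086, 0.125, 1], [0, 0, 0, -0.011, 0.086, 0.135, 1]]}}

```text
clock: 11.4
tcp_pos: [599.6, -231.5, 15.0]
tcp_rot: [-3.12, -0.358, 0.002]
contact_force: [-0.7, 0.4, 0.1]
grip_width: 85.6
grip_force: 0.0
```

Call:
{"api": "step_arm", "payload": {"rows": [[0, 0, 0, 0, 0, 0, 1], [0, 0, 0, 0, 0, 0, 0], [0, 0, 0, 0, 0, 0, 0], [0, 0, 0, 0, 0, 0, 0], [0, 0, 0, 0, 0, 0, 0], [0, 0, 0, 0, 0, 0, 0], [0, 0, 0, 0, 0, 0, 0], [0, 0, 0, 0, 0, 0, 0]]}}

```text
clock: 12.2
tcp_pos: [601.1, -233.8, 17.8]
tcp_rot: [3.12, 0.355, 0.004]
contact_force: [-0.3, 1.4, 6.5]
grip_width: 60.5
grip_force: 65.4
```

Call:
{"api": "step_arm", "payload": {"rows": [[0, 0, 0, 0, 0, -0.01, 0], [0, 0, 0, 0, 0, -0.03, 0], [0, 0, 0, 0, 0, -0.06, 0], [0, 0, 0, 0, 0, -0.09, 0], [0, 0, 0, 0, 0, -0.12, 0], [0, 0, 0, 0, -0.02, -0.13, 0], [0, 0, 0, -0.01, -0.05, -0.13, 0], [0, 0, 0, -0.01, -0.09, -0.13, 0]]}}

```text
clock: 13.0
tcp_pos: [567.9, -148.4, 146.3]
tcp_rot: [3.121, 0.35, -0.002]
contact_force: [1.0, 0.4, -2.3]
grip_width: 60.3
grip_force: 65.2
```

Run:
```python
from h import *
w=capture('wrist');s=arm.read_state();save(w,'w3')
m=masks_of(w,'saw_large_center')[0]['region'];ys,xs=np.nonzero(m);print(xs.min(),xs.max(),ys.min(),ys.max())
print(s['tcp_pos'],s['grip_width'])
go(478.5,102.5,150,13)
```

```text
209 361 207 372
[ 566.8878507  -137.66730085  145.96896429] 60.355947584530114
turn [-0.005, 0.001, 0.008] shift [-0.031, -0.256, -0.003] clock 13.1
```

View pics/w3.png

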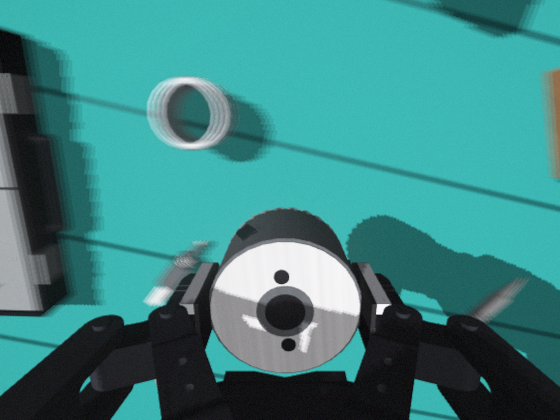

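Call:
{"api": "step_arm", "payload": {"rows": [[0, 0, 0, -0.005, -0.04, 0, 0], [0, 0, 0, -0.01, -0.085, 0, 0], [0, 0, 0, -0.015, -0.13, 0, 0], [0, 0, 0, -0.02, -0.175, 0, 0], [0, 0, 0, -0.025, -0.22, 0, 0], [0, 0, 0, -0.03, -0.256, 0, 0], [0, 0, 0, -0.03, -0.256, 0.02, 0], [0, 0, 0, -0.03, -0.256, 0.04, 0]]}}

```text
clock: 13.9
tcp_pos: [482.0, 97.0, 106.2]
tcp_rot: [-3.12, -0.362, -0.001]
contact_force: [-0.4, -1.2, -1.9]
grip_width: 60.3
grip_force: 65.4
```

Run:
```python
from h import *
w=capture('wrist');s=arm.read_state();print(s['tcp_pos'])
go(479.5,102.7,60,13);go(479.5,102.7,46,13)
```

```text
[479.99940954  95.59775725 103.11228216]
turn [-0.0, 0.005, 0.003] shift [0.001, -0.007, 0.043] clock 13.95
turn [-0.0, 0.005, 0.003] shift [0.001, -0.007, 0.057] clock 13.95
```

Call:
{"api": "step_arm", "payload": {"rows": [[0, 0, 0, 0.001, -0.007, 0, 0], [0, 0, 0, 0.001, -0.007, 0.015, 0], [0, 0, 0, 0.001, -0.007, 0.03, 0], [0, 0, 0, 0.001, -0.007, 0.04, 0], [0, 0, 0, 0.001, -0.007, 0.048, 0], [0, 0, 0, 0.001, -0.007, 0.053, 0], [0, 0, 0, 0.001, -0.007, 0.057, 0], [0, 0, 0, 0.001, -0.007, 0.057, 0]]}}

```text
clock: 14.75
tcp_pos: [482.3, 101.8, 49.1]
tcp_rot: [3.121, 0.355, -0.001]
contact_force: [-0.4, 0.4, -1.1]
grip_width: 60.4
grip_force: 65.5
```

Run:
```python
from h import *
w=capture('wrist');s=arm.read_state();print(s['tcp_pos'],s['contact_force'])
go(479.5,102.7,41,13)
```

```text
[482.470524   101.83870239  49.32064286] [ 0.18224343 -0.10163588 -1.84216857]
turn [-0.0, 0.0, -0.0] shift [-0.003, -0.002, 0.008] clock 14.8
```

Call:
{"api": "step_arm", "payload": {"rows": [[0, 0, 0, -0.003, -0.002, 0.001, 0], [0, 0, 0, -0.003, -0.002, 0.003, 0], [0, 0, 0, -0.003, -0.002, 0.005, 0], [0, 0, 0, -0.003, -0.002, 0.006, 0], [0, 0, 0, -0.003, -0.002, 0.007, 0], [0, 0, 0, -0.003, -0.002, 0.008, 0], [0, 0, 0, -0.003, -0.002, 0.009, 0], [0, 0, 0, -0.003, -0.002, 0.009, 0]]}}

```text
clock: 15.6
tcp_pos: [479.1, 103.1, 41.7]
tcp_rot: [3.121, 0.356, -0.0]
contact_force: [-6.0, -1.8, 20.8]
grip_width: 60.8
grip_force: 68.0
```

Call:
{"api": "step_arm", "payload": {"rows": [[0, 0, 0, 0, 0, -0.001, 0], [0, 0, 0, 0, 0, -0.001, 1], [0, 0, 0, 0, 0, -0.001, 1], [0, 0, 0, 0, 0, -0.001, 1], [0, 0, 0, 0, 0, -0.001, 1], [0, 0, 0, 0, 0, -0.02, 1], [0, 0, 0, 0, 0, -0.05, 1], [0, 0, 0, 0, 0, -0.1, 1]]}}

```text
clock: 16.4
tcp_pos: [477.0, 102.5, 139.3]
tcp_rot: [3.121, 0.356, -0.009]
contact_force: [2.4, -0.3, 0.4]
grip_width: 85.2
grip_force: 0.0
```

Run:
```python
from h import *
s=arm.read_state();print(s['tcp_pos'])
go(442.3,-185.3,120,13);go(400,-50,170,13)
```

```text
[476.95981458 102.54557094 139.2502968 ]
turn [-0.0, 0.006, 0.0] shift [-0.098, 0.273, 0.02] clock 16.4
turn [-0.0, 0.006, 0.0] shift [-0.11, 0.131, -0.03] clock 16.4
```

Call:
{"api": "step_arm", "payload": {"rows": [[0, 0, 0, -0.017, 0.046, 0, 1], [0, 0, 0, -0.034, 0.092, 0, 1], [0, 0, 0, -0.05, 0.138, 0, 1], [0, 0, 0, -0.067, 0.184, 0, 1], [0, 0, 0, -0.083, 0.23, 0, 1], [0, 0, 0, -0.098, 0.273, 0, 1], [0, 0, 0, -0.098, 0.273, 0, 1], [0, 0, 0, -0.098, 0.273, 0, 1]]}}

```text
clock: 17.2
tcp_pos: [444.5, -185.9, 140.1]
tcp_rot: [-3.122, -0.351, 0.0]
contact_force: [-0.9, 0.2, -0.0]
grip_width: 85.7
grip_force: 0.0
```

Run:
```python
from h import *
w=capture('wrist');save(w,'w4')
print([(round(m['confidence'],2),m['position'],cyl(w,m['region'],14,0,46)) for m in masks_of(w,'saw_small_center')[:1]])
s=arm.read_state();print(s['tcp_pos'])
go(442.3,-185.3,18,13)
```

```text
[(0.71, [285.9, 213.1], ([443.0, -185.1], np.float64(0.95)))]
[ 445.16083207 -183.63800894  140.15630502]
turn [-0.001, -0.0, 0.002] shift [-0.003, 0.001, 0.122] clock 17.3
```

Call:
{"api": "step_arm", "payload": {"rows": [[0, 0, 0, -0.003, 0.001, 0.03, 1], [0, 0, 0, -0.003, 0.001, 0.06, 1], [0, 0, 0, -0.003, 0.001, 0.085, 1], [0, 0, 0, -0.003, 0.001, 0.105, 1], [0, 0, 0, -0.003, 0.001, 0.115, 1], [0, 0, 0, -0.003, 0.001, 0.121, 1], [0, 0, 0, -0.003, 0.001, 0.121, 1], [0, 0, 0, -0.003, 0.001, 0.121, 1]]}}

```text
clock: 18.1
tcp_pos: [442.9, -186.5, 19.9]
tcp_rot: [3.121, 0.356, 0.002]
contact_force: [0.4, 0.2, 0.3]
grip_width: 85.8
grip_force: 0.0
```

Call:
{"api": "step_arm", "payload": {"rows": [[0, 0, 0, 0, 0, 0, 0], [0, 0, 0, 0, 0, 0, 0], [0, 0, 0, 0, 0, 0, 0], [0, 0, 0, 0, 0, 0, 0], [0, 0, 0, 0, 0, 0, 0], [0, 0, 0, 0, 0, 0, 0], [0, 0, 0, 0, 0, 0, 0], [0, 0, 0, 0, 0, 0, 0]]}}

```text
clock: 18.9
tcp_pos: [442.4, -186.8, 19.7]
tcp_rot: [3.121, 0.355, 0.0]
contact_force: [-1.2, 0.1, 5.3]
grip_width: 26.5
grip_force: 58.6
```

Call:
{"api": "step_arm", "payload": {"rows": [[0, 0, 0, 0, 0, -0.01, 0], [0, 0, 0, 0, 0, -0.03, 0], [0, 0, 0, 0, 0, -0.06, 0], [0, 0, 0, 0, 0, -0.09, 0], [0, 0, 0, 0, 0, -0.12, 0], [0, 0, 0, 0.02, -0.03, -0.13, 0], [0, 0, 0, 0.04, -0.06, -0.13, 0], [0, 0, 0, 0.06, -0.09, -0.13, 0]]}}

```text
clock: 19.7
tcp_pos: [481.0, -84.6, 150.5]
tcp_rot: [3.121, 0.354, 0.002]
contact_force: [-0.2, -0.3, -0.0]
grip_width: 26.4
grip_force: 59.1
```

Run:
```python
from h import *
w=capture('wrist');s=arm.read_state();save(w,'w5')
m=masks_of(w,'saw_small_center')[0]['region'];ys,xs=np.nonzero(m);print(xs.min(),xs.max(),ys.min(),ys.max())
print(s['tcp_pos'],s['grip_width'])
go(585.8,122.5,150,13)
```

```text
252 317 232 329
[483.40366148 -77.26355289 150.63171492] 26.717402057908096
turn [-0.002, -0.003, 0.008] shift [0.148, -0.173, 0.001] clock 19.8
```

View pics/w5.png

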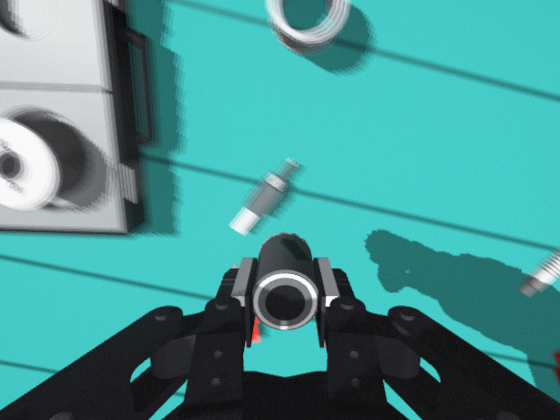

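Call:
{"api": "step_arm", "payload": {"rows": [[0, 0, 0, 0.025, -0.029, 0, 0], [0, 0, 0, 0.05, -0.058, 0, 0], [0, 0, 0, 0.075, -0.087, 0, 0], [0, 0, 0, 0.1, -0.116, 0, 0], [0, 0, 0, 0.125, -0.145, 0, 0], [0, 0, 0, 0.148, -0.173, 0, 0], [0, 0, 0, 0.148, -0.173, 0.02, 0], [0, 0, 0, 0.148, -0.173, 0.05, 0]]}}

```text
clock: 20.6
tcp_pos: [587.5, 117.8, 100.6]
tcp_rot: [-3.12, -0.358, -0.006]
contact_force: [0.1, -0.0, -1.1]
grip_width: 26.3
grip_force: 59.1
```

Run:
```python
from h import *
w=capture('wrist');s=arm.read_state();print(s['tcp_pos'])
go(585.5,122.5,47,13)
```

```text
[583.24280268 115.67737864  94.64533617]
turn [0.0, 0.006, 0.001] shift [0.004, -0.006, 0.048] clock 20.65
```

Call:
{"api": "step_arm", "payload": {"rows": [[0, 0, 0, 0.002, -0.006, 0, 0], [0, 0, 0, 0.002, -0.006, 0.01, 0], [0, 0, 0, 0.002, -0.006, 0.02, 0], [0, 0, 0, 0.002, -0.006, 0.03, 0], [0, 0, 0, 0.002, -0.006, 0.038, 0], [0, 0, 0, 0.002, -0.006, 0.042, 0], [0, 0, 0, 0.002, -0.006, 0.045, 0], [0, 0, 0, 0.002, -0.006, 0.045, 0]]}}

```text
clock: 21.45
tcp_pos: [586.2, 122.6, 53.9]
tcp_rot: [3.121, 0.355, -0.001]
contact_force: [-0.2, 0.3, 0.0]
grip_width: 26.3
grip_force: 59.1
```

Run:
```python
from h import *
w=capture('wrist');s=arm.read_state();print(s['tcp_pos'],s['contact_force'])
go(585.5,122.5,42,13)
```

```text
[586.43297107 122.71666892  54.24394932] [-0.1485657  -0.44564075  0.62343282]
turn [0.0, 0.0, -0.0] shift [-0.001, 0.0, 0.012] clock 21.5
```

Call:
{"api": "step_arm", "payload": {"rows": [[0, 0, 0, -0.001, 0, 0.003, 0], [0, 0, 0, -0.001, 0, 0.006, 0], [0, 0, 0, -0.001, 0, 0.008, 0], [0, 0, 0, -0.001, 0, 0.009, 0], [0, 0, 0, -0.001, 0, 0.01, 0], [0, 0, 0, -0.001, 0, 0.011, 0], [0, 0, 0, -0.001, 0, 0.012, 0], [0, 0, 0, -0.001, 0, 0.012, 0]]}}

```text
clock: 22.3
tcp_pos: [585.6, 122.5, 43.7]
tcp_rot: [3.121, 0.355, 0.0]
contact_force: [-4.6, -1.6, 13.5]
grip_width: 26.3
grip_force: 60.5
```

Call:
{"api": "step_arm", "payload": {"rows": [[0, 0, 0, 0, 0, -0.001, 0], [0, 0, 0, 0, 0, -0.001, 1], [0, 0, 0, 0, 0, -0.001, 1], [0, 0, 0, 0, 0, -0.001, 1], [0, 0, 0, 0, 0, -0.001, 1], [0, 0, 0, 0, 0, -0.02, 1], [0, 0, 0, 0, 0, -0.05, 1], [0, 0, 0, 0, 0, -0.1, 1]]}}

```text
clock: 23.1
tcp_pos: [583.1, 121.9, 140.6]
tcp_rot: [3.121, 0.356, -0.01]
contact_force: [0.5, -0.2, -0.3]
grip_width: 85.8
grip_force: 0.0
```

Run:
```python
from h import *
go(480,-69,150,-27)
```

```text
turn [0.002, 0.006, 0.698] shift [-0.143, 0.163, -0.009] clock 23.1
```

Call:
{"api": "step_arm", "payload": {"rows": [[0, 0, 0, -0.02, 0.022, -0.01, 1], [0, 0, 0.14, -0.047, 0.054, -0.01, 1], [0, 0, 0.28, -0.071, 0.081, -0.01, 1], [0, 0, 0.42, -0.095, 0.108, -0.01, 1], [0, 0, 0.56, -0.119, 0.136, -0.01, 1], [0, 0, 0.698, -0.143, 0.163, -0.01, 1], [0, 0, 0.698, -0.143, 0.163, -0.01, 1], [0, 0, 0.698, -0.143, 0.163, -0.01, 1]]}}

```text
clock: 23.9
tcp_pos: [482.6, -69.0, 152.4]
tcp_rot: [3.055, -0.734, 0.0]
contact_force: [1.3, 1.0, -0.9]
grip_width: 85.2
grip_force: 0.0
```

Run:
```python
from h import *
w=capture('wrist');save(w,'w6')
c=w['color'][120:330,130:430];cv2.imwrite('pics/w6c.png',cv2.resize(c[:,:,::-1],None,fx=2.5,fy=2.5))
s=arm.read_state();print(s['tcp_pos'])
for m in masks_of(w,'arbor_center')[:3]:
    (c,wh,a),ce=box(w,m['region']);z=9
    B=cv2.boxPoints((c,wh,a));B=np.array([at(w,b,z)[:2] for b in B]);e=[B[1]-B[0],B[2]-B[1]];e=max(e,key=np.linalg.norm)
    print(np.round(m['position']),round(m['confidence'],2),'rect',at(w,c,z)[:2].round(1),'cen',at(w,ce,z)[:2].round(1),'len',np.linalg.norm(e).round(1),'yaw',np.degrees(np.arctan2(e[1],e[0])).round(1),w['color'][int(ce[1]),int(ce[0])])
```

```text
[483.18826124 -67.91549253 152.40943653]
[344. 299.] 0.92 rect [369.2 -75. ] cen [366.6 -75.9] len 82.4 yaw -157.5 [253  65  63]
[472. 267.] 0.89 rect [ 340.1 -195.5] cen [ 342.2 -196.2] len 82.3 yaw -25.8 [255 254 128]
[286. 200.] 0.62 rect [479.7 -70.5] cen [478.  -69.1] len 80.7 yaw 153.7 [123 134 139]
```

View pics/w6c.png

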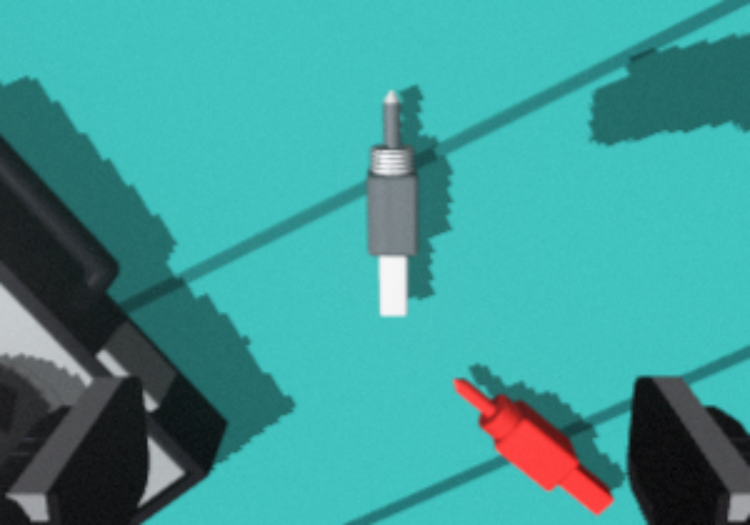

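Run:
```python
from h import *
go(478,-69.6,8,-26.5)
```

```text
turn [-0.001, -0.0, -0.006] shift [-0.004, 0.005, 0.144] clock 24.0
```

Call:
{"api": "step_arm", "payload": {"rows": [[0, 0, -0.006, -0.004, 0.003, 0.02, 1], [0, 0, -0.006, -0.004, 0.003, 0.05, 1], [0, 0, -0.006, -0.004, 0.003, 0.08, 1], [0, 0, -0.006, -0.004, 0.003, 0.1, 1], [0, 0, -0.006, -0.004, 0.003, 0.11, 1], [0, 0, -0.006, -0.004, 0.003, 0.11, 1], [0, 0, -0.006, -0.004, 0.003, 0.11, 1], [0, 0, -0.006, -0.004, 0.003, 0.11, 1]]}}

```text
clock: 24.8
tcp_pos: [478.8, -69.2, 43.3]
tcp_rot: [-3.057, 0.724, -0.003]
contact_force: [0.1, -0.7, -0.6]
grip_width: 85.8
grip_force: 0.0
```

Run:
```python
from h import *
w=capture('wrist');save(w,'w7');print(arm.read_state()['tcp_pos']);go(478,-69.6,8,-26.5)
```

```text
[478.73403105 -69.32698302  43.26039229]
turn [-0.001, -0.002, -0.003] shift [-0.001, 0.001, 0.035] clock 24.85
```

Call:
{"api": "step_arm", "payload": {"rows": [[0, 0, 0, -0.001, 0, 0.015, 1], [0, 0, 0, -0.001, 0, 0.025, 1], [0, 0, 0, -0.001, 0, 0.035, 1], [0, 0, 0, -0.001, 0, 0.035, 0], [0, 0, 0, -0.001, 0, 0.035, 0], [0, 0, 0, -0.001, 0, 0.035, 0], [0, 0, 0, -0.001, 0, 0.035, 0], [0, 0, 0, -0.001, 0, 0.035, 0]]}}

```text
clock: 25.65
tcp_pos: [477.2, -68.9, 7.8]
tcp_rot: [-3.057, 0.724, -0.001]
contact_force: [-0.7, 0.5, 4.5]
grip_width: 16.3
grip_force: 58.7
```

Call:
{"api": "step_arm", "payload": {"rows": [[0, 0, 0, 0, 0, 0, 0], [0, 0, 0, 0, 0, 0, 0], [0, 0, 0, 0, 0, 0, 0], [0, 0, 0, 0, 0, -0.01, 0], [0, 0, 0, 0, 0, -0.03, 0], [0, 0, 0, 0, 0, -0.06, 0], [0, 0, 0, 0, 0, -0.09, 0], [0, 0, 0, 0, 0, -0.09, 0]]}}

```text
clock: 26.45
tcp_pos: [479.6, -69.2, 101.1]
tcp_rot: [-3.056, 0.724, -0.011]
contact_force: [0.6, -0.8, -2.4]
grip_width: 16.5
grip_force: 58.9
```

Run:
```python
from h import *
w=capture('wrist');save(w,'w8');s=arm.read_state();print(s['tcp_pos'],s['grip_width'])
for m in masks_of(w,'arbor_center')[:4]:
    (c,wh,a),ce=box(w,m['region']);z=s['tcp_pos'][2]
    print(np.round(m['position']),round(m['confidence'],2),np.round(c),np.round(wh),w['color'][int(ce[1]),int(ce[0])])
go(458,210.5,150,10.8)
```

```text
[478.32860782 -69.12195445  99.29352313] 16.099218153351757
[503. 297.] 0.93 [503. 298.] [35. 91.] [255 255 140]
[283. 266.] 0.62 [284. 266.] [163.  39.] [74 79 84]
turn [-0.0, -0.002, -0.654] shift [-0.143, -0.241, -0.052] clock 26.55
```

View pics/w8.png

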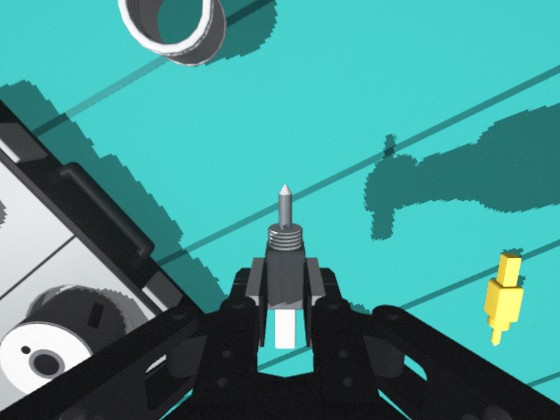

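Run:
```python
from h import *
w=capture('wrist');s=arm.read_state();R=Ro.from_rotvec(s['tcp_rot'])
for uv in[(285,184),(285,348),(285,309)]:
  for z in (1,10): print(uv,z,R.inv().apply(at(w,uv,s['tcp_pos'][2]+z)-s['tcp_pos']).round(1))
print(s['tcp_pos']);go(478,-69,160)
```

```text
(285, 184) 1 [44.2 -0.  -1. ]
(285, 184) 10 [ 46.  -0. -10.]
(285, 348) 1 [-41.5   0.   -1. ]
(285, 348) 10 [-34.2   0.  -10. ]
(285, 309) 1 [-18.5   0.   -1. ]
(285, 309) 10 [-12.7   0.  -10. ]
[476.43921637 -68.93934987  97.10777335]
turn [0.0, 0.0, 0.0] shift [0.001, -0.001, -0.063] clock 26.6
```

Run:
```python
from h import *
go(455,210,120,10.8)
```

```text
turn [0.0, 0.0, -0.654] shift [-0.144, -0.24, -0.023] clock 26.6
```

Call:
{"api": "step_arm", "payload": {"rows": [[0, 0, 0, 0, 0, -0.04, 0], [0, 0, -0.1, -0.022, -0.037, -0.05, 0], [0, 0, -0.22, -0.046, -0.077, -0.05, 0], [0, 0, -0.34, -0.07, -0.117, -0.05, 0], [0, 0, -0.46, -0.094, -0.157, -0.05, 0], [0, 0, -0.58, -0.118, -0.197, -0.05, 0], [0, 0, -0.654, -0.144, -0.24, -0.05, 0], [0, 0, -0.654, -0.144, -0.24, -0.03, 0]]}}

```text
clock: 27.4
tcp_pos: [455.3, 219.5, 128.2]
tcp_rot: [-3.119, -0.314, -0.005]
contact_force: [1.0, -0.1, -1.7]
grip_width: 16.3
grip_force: 59.2
```

Run:
```python
from h import *
w=capture('wrist');s=arm.read_state();print(s['tcp_pos'],s['grip_width'],s['clock']);save(w,'w9')
go(455,210,44,10.8)
```

```text
[453.22194907 213.70018374 123.85587989] 16.09487602749805 27.45
turn [-0.002, 0.004, 0.007] shift [0.001, 0.004, 0.08] clock 27.45
```

View pics/w9.png

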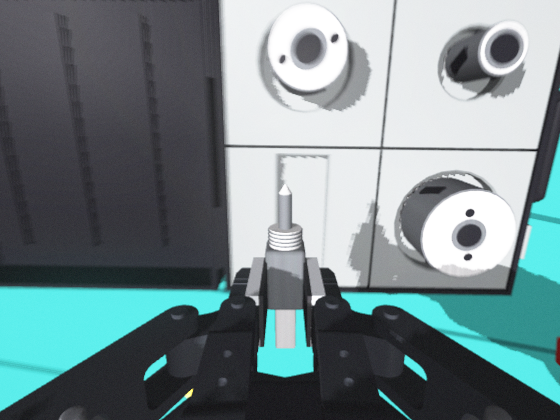

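Call:
{"api": "step_arm", "payload": {"rows": [[0, 0, 0, 0, 0, 0, 0], [0, 0, 0, 0, 0, 0.02, 0], [0, 0, 0, 0, 0, 0.04, 0], [0, 0, 0, 0, 0, 0.055, 0], [0, 0, 0, 0, 0, 0.06, 0], [0, 0, 0, 0, 0, 0.06, 0], [0, 0, 0, 0, 0, 0.06, 0], [0, 0, 0, 0, 0, 0.06, 0]]}}

```text
clock: 28.25
tcp_pos: [456.5, 210.2, 68.1]
tcp_rot: [-3.127, -0.295, -0.002]
contact_force: [-0.1, -0.2, -1.6]
grip_width: 15.8
grip_force: 59.1
```

Run:
```python
from h import *
w=capture('wrist');s=arm.read_state();print(s['tcp_pos'],s['grip_width'],s['clock']);save(w,'w10')
E=lambda x,y:np.array([458,210.5,38])+[x*.982-y*.187,x*.187+y*.982,0]
print([proj(w,E(*q)).round().tolist() for q in((49,18),(49,-18),(-49,-18),(-49,18))])
go(455,210,41,10.8)
```

```text
[456.44414165 210.24400184  68.03918815] 16.147882863051944 28.3
[[251.0, 159.0], [320.0, 159.0], [315.0, 322.0], [256.0, 322.0]]
turn [-0.0, -0.001, -0.0] shift [-0.001, -0.0, 0.027] clock 28.3
```

View pics/w10.png

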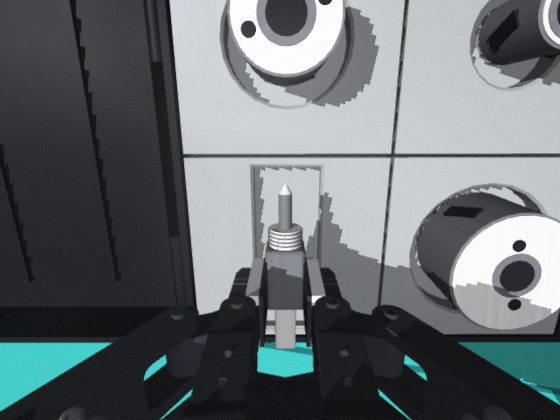

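Call:
{"api": "step_arm", "payload": {"rows": [[0, 0, 0, -0.004, 0.001, 0.008, 0], [0, 0, 0, -0.004, 0.001, 0.015, 0], [0, 0, 0, -0.004, 0.001, 0.02, 0], [0, 0, 0, -0.004, 0.001, 0.024, 0], [0, 0, 0, -0.004, 0.001, 0.026, 0], [0, 0, 0, -0.004, 0.001, 0.027, 0], [0, 0, 0, -0.004, 0.001, 0.027, 0], [0, 0, 0, -0.004, 0.001, 0.027, 0]]}}

```text
clock: 29.1
tcp_pos: [452.3, 208.5, 40.4]
tcp_rot: [-3.127, -0.296, -0.0]
contact_force: [-0.2, 0.3, -1.1]
grip_width: 16.1
grip_force: 59.2
```

Call:
{"api": "step_arm", "payload": {"rows": [[0, 0, 0, 0, 0, 0.0005, 0], [0, 0, 0, 0, 0, 0.001, 0], [0, 0, 0, 0, 0, 0.0015, 0], [0, 0, 0, 0, 0, 0.002, 0], [0, 0, 0, 0, 0, 0.002, 0], [0, 0, 0, 0, 0, 0.002, 0], [0, 0, 0, 0, 0, 0.002, 0], [0, 0, 0, 0, 0, 0.002, 0]]}}

```text
clock: 29.9
tcp_pos: [452.2, 208.5, 38.8]
tcp_rot: [3.127, 0.296, 0.0]
contact_force: [-2.2, -0.8, 7.0]
grip_width: 16.3
grip_force: 60.2
```

Call:
{"api": "step_arm", "payload": {"rows": [[0, 0, 0, 0, 0, 0, 0.4], [0, 0, 0, 0, 0, 0, 0.6], [0, 0, 0, 0, 0, 0, 0.6], [0, 0, 0, 0, 0, 0, 0.6], [0, 0, 0, 0, 0, -0.01, 0.6], [0, 0, 0, 0, 0, -0.04, 0.6], [0, 0, 0, 0, 0, -0.08, 0.6], [0, 0, 0, 0, 0, -0.13, 1]]}}

```text
clock: 30.7
tcp_pos: [450.9, 207.9, 169.2]
tcp_rot: [3.127, 0.297, -0.004]
contact_force: [0.8, -0.3, -0.1]
grip_width: 64.4
grip_force: 0.0
```

Call:
{"api": "step_arm", "payload": {"rows": [[0, 0, 0, 0, 0, -0.04, 1], [0, 0, 0, 0, 0, -0.08, 1], [0, 0, 0, 0.02, 0, -0.1, 1], [0, 0, 0, 0.02, 0, -0.1, 1], [0, 0, 0, 0.02, 0, -0.1, 1], [0, 0, 0, 0.02, 0, -0.1, 1], [0, 0, 0, 0.02, 0, -0.1, 1], [0, 0, 0, 0.02, 0, -0.1, 1]]}}

```text
clock: 31.5
tcp_pos: [470.9, 212.0, 267.4]
tcp_rot: [3.127, 0.297, -0.003]
contact_force: [-0.6, 0.5, 0.1]
grip_width: 85.8
grip_force: 0.0
```

Run:
```python
from h import *
w=capture('wrist');save(w,'w11');s=arm.read_state();print(s['tcp_pos'],s['clock'])
for n,r in [('saw_small_center',14),('saw_medium_center',22.5),('saw_large_center',31)]:
    print(n,[(np.round(m['position']).tolist(),round(m['confidence'],2),cyl(w,m['region'],r,31,70)) for m in masks_of(w,n)[:1]])
E=lambda x,y:np.array([457,210,38])+[x*.982-y*.187,x*.187+y*.982,0]
print([proj(w,E(*q)).round().tolist() for q in((49,18),(49,-18),(-49,-18),(-49,18))])
```

```text
[471.11902909 212.06634628 267.54859897] 31.55
saw_small_center []
saw_medium_center [([283.0, 90.0], 0.84, ([564.1, 230.9], np.float64(1.01)))]
saw_large_center [([383.0, 193.0], 0.64, ([477.3, 104.2], np.float64(0.98)))]
[[268.0, 149.0], [301.0, 150.0], [299.0, 232.0], [269.0, 232.0]]
```

View pics/w11.png

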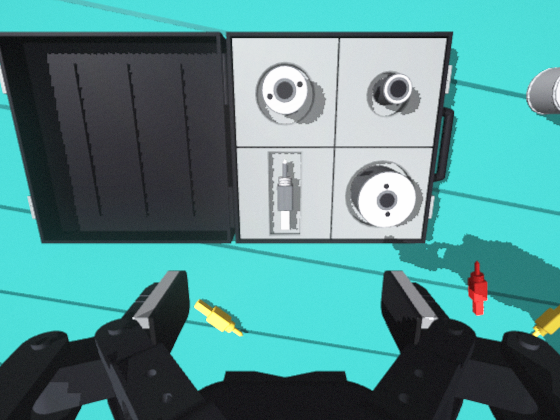

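```bash
python3 -c "
from h import *
print(arm.close_job())"
```

```text
the job is handed in; nothing more can be done
None
```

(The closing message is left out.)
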